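Clamp a wax block in the ratchet bench clamp

ROBOT

A 6-joint arm with a two-finger parallel gripper is mounted at the origin on a cart in front of the work surface, level with it; the furniture and walls round the work are solid. World frame = base frame: x ahead of the robot, y to its left, z up, the work surface at z = 0. Lengths are in m, angles in rad, forces in N, time in s.
With the tool pointing down it reaches from about 0.25 to 0.725 m from the base axis. Payload 4 kg.
Tool frame: the origin (TCP) lies at the very end of the fingers, on their centre line; the grasp point (between the pads) lies 19 mm behind it; z points along the fingers, y is the direction in which the jaws open and shut (so a half turn about z gives the same grasp; the last joint's range is limited). The gripper opens to 85 mm and grips with 20 to 120 N. Pads are 22 mm wide; open, the fingers measure 114 mm over their backs; the gripper's body (76 mm by 85 mm) begins 54 mm behind the grasp point. The pads swing forward as they close: fully open they stand 13 mm farther back than shut.
Start: joints at [1.275, 0.241, 0.005, 1.335, 0, 1.571], TCP at [0.146, 0.478, 0.231] pointing down, gripper open.
Joint ranges: [-2.72, 2.72], [-1.05, 1.87], [-1.09, 1.28], [-1.99, 2.15], [-1.42, 1.44], [-3.14, 3.14]. Speed limits (rad/s): [2.79, 2.79, 3.14, 3.14, 3.14, 3.14].

INTERFACE

Orientations are given as a unit quaternion [x, y, z, w].
In Python, from workcell import bot, camera gives the robot as it stands. The module is installed in compiled form; this text tells all that it offers.
- The arm moves only by the tool send_rows, never from a script. Its argument "deltas" is a list of rows, each an object with "grip": the opening, from 0 (shut) to 1 (fully open); "translation": the shift along the tool's x, y, z in m, a list of three; "twist": the turn, a rotation vector about the tool's x, y, z in degrees, a list of three. A call has 1 to 5 rows; each row is the pose to reach, as a shift and turn from the pose measured when the call began, along the tool's axes at that moment; what a row does not reach only later rows make up. A row lasts 1/8 s, in which the tool goes at most 62.5 mm and 10.7 degrees, less where a joint would pass 70% of its speed; a pose out of reach is approached as far as the arm can. A call with a gripper value outside its range is refused whole. The fingers move at their own pace and stop on an object; the grip force is fixed at half the most. Time passes only in rows, so rows that repeat a pose let the fingers close. It gives the time, the measured TCP pose, the force and the opening at its end, in the units of the state.
- bot.get_obs(): the state, without advancing time (a new reading comes with each control period).
- camera(name): name is "scene" or "top" or "wrist"; returns a dict with "color" (420x560x3 uint8, blue, green, red), "intrinsics" (3x3 intrinsics, pixels), "xyz" and "rotation" of the camera in the world. Camera axes: x right, y down, z forward; pixel columns grow to the right and rows downward; lengths in m; the calibration is good to about 2 mm. A picture is of the moment at which its call begins. There is no depth.
- bot.job_done(): hands the job in, once; it reports no verdict.
The state is a dict: "clock": time; "joint_pos": joint angles; "joint_vel": joint speeds; "tau": joint torques, N m; "eef_pos": TCP position; "tool_rot": TCP orientation; "ft_force": force on the tool from outside, world axes, zero at the start; "ft_torque": the same for the moment, N m; "grip_width": finger opening in m.
Only numpy, scipy, OpenCV 4.12 (cv2) and the standard library are available. Lean on these libraries where they do the work, as an engineer would, in place of code of your own. Each camera call takes 0.05 s, during which the arm holds its last target.

TASK

Get the green wax block ready for carving: lay it flat on the bed of the ratchet clamp, lengthwise between the jaws and up against the fixed jaw, and let go of it. Then hold the lever by its red knob and pump it in full strokes, forward and back, one tooth each, until the moving jaw grips the block firmly: stop at the first stroke that you clearly feel bite, as one tooth more crushes the wax and the ratchet cannot be backed off. Leave the lever swung fully back and the other things on the bench where they are.

Things in the scene. Friction and masses are not known exactly. Their poses are not given: they have to be found in the camera images.
- green_centre (a point): Centre (half-way up) of the green wax block, 42 x 55 x 24 mm along its own x, y, z (z up), 60 g, rigid. It starts flat on the bench at the right, nearer or farther; a larger blue block lies at the other place. In the clamp its 55 mm length (own y, either way round) runs along the clamp's y, so it is held by its 42 mm width (own x).
- clamp: Grey cast-iron ratchet clamp, fixed to the bench. Origin: centre of its foot at bench height; x away from the robot, y along the clamp from the moving to the fixed jaw. Base: x -48 to 48, y -119 to 143 mm; its top, the bed, is 10 mm over the bench. Moving jaw: sprung wooden pad 66 mm wide, top 39 mm over the bench. At the start the jaws are open 8 to 20 mm wider than the block's 55 mm.
- fixed_jaw: Wood-faced fixed jaw at the clamp's left (+y) end, bolted down; it does not move. Origin: foot of its face on the bed, middle of its width; axes as the clamp's. Face 70 mm wide (x), 30 mm high; the block lies on its -y side. Seated, the block's centre is 27.5 mm from here in -y, 0 in x (13 mm either way is fine), 12 mm up. The block is to be held with 8 to 44 N between the jaws.
- rack (a point): Guide of the toothed steel rack (5 mm teeth) behind the moving jaw, 18 mm over the bench. A brass pawl under the lever pushes the rack on a tooth per stroke, another holds it, so the jaw does not go back. Once the jaw presses the block each tooth adds about 18 N there, felt as some 6 N more at the knob near the end of the forward stroke (3 N at the jaws per 1 N at the knob).
- knob (a point): Middle of the upright red knob on the near end of the lever: round, 21 mm diameter, 36 mm high (top 18 mm above this point, the flat steel lever 18 mm below). To be gripped from above. It is fixed to the lever and moves on a level arc of 95 mm radius about the lever pin. With the jaw running free it takes about 4 N forward and 2 N back; a stroke needing 4 N more than that near its end has bitten.
- lever_pin (a point): Upright pin the lever turns on, beyond the rack, 33 mm over the bench. The knob is 95 mm from it. At half swing the lever points from it along the clamp's -x.
- lever (a joint): Swing of the lever, rad: 0 = rear stop, 0.256 = front stop (24 mm at the knob); + moves the knob along the clamp's +y. No return spring: it stays where it is left and is pulled back by hand. Starts at 0 to 0.04. Each stroke has to run from stop to stop (below 0.02 to above 0.235), so that the pawls drop behind the next tooth; a shorter one falls back.
- blue_block: Bystander: block of blue wax, 50 x 75 x 28 mm, lying flat at the right; origin at the centre of its underside. Stays.
- talc_jar: Bystander: white jar with a blue lid, 39 mm diameter, 62 mm high, behind the clamp; origin at the centre of its foot.
- flux_jar: Bystander: amber jar with a black lid, 43 mm diameter, 55 mm high, behind the clamp; origin at the centre of its foot.
- tape: Bystander: roll of tape lying flat, 73 mm diameter, 18 mm high, behind the clamp; origin at the centre of its underside.
- ring_a: Bystander: teal wax ring, 24 x 28 x 8 mm, behind the clamp; origin at its underside.
Things that resemble listed ones, but are neither listed nor needed, are in the scene too. What is shaped like the part that bears green_centre but pink is not meant.

How it is judged:
On the way, in this order (a step that is already met when the one before it is completed fails the run):
1. the green block lies flat on the bed, lengthwise, up against the fixed jaw, and is let go (y of green_centre in the frame of fixed_jaw between -0.0315 and -0.024 m and x of green_centre in the frame of fixed_jaw between -0.013 and 0.013 m and z of green_centre in the frame of fixed_jaw between 0.009 and 0.015 m and angle between the y axis of green_centre and the y axis of fixed_jaw, either way round below 0.12 rad and angle between green_centre's own z axis and vertical below 0.1 rad and contact force between the fingers and green_block below 0.3 N), for 0.2 s.
2. the held lever is swung fully forward (value of joint lever above 0.22 rad and distance between the grasp point and knob below 0.05 m), for 0.05 s.
3. the held lever is swung fully back (value of joint lever below 0.035 rad and distance between the grasp point and knob below 0.05 m), for 0.05 s.
4. the held lever is swung fully forward again (all of step 2), for 0.05 s.
5. the held lever is swung fully back and the block is gripped (all of step 3 and contact force between green_block and fixed_jaw above 8 N), for 0.05 s.
At the end, for the whole second after the job is handed in: The green block lies flat on the clamp's bed, square to the fixed jaw within 0.06 rad, against it within 2 mm and within 13 mm of its middle, held between the jaws with 8 to 44 N; the lever is back within 0.035 rad of its rear stop (y of green_centre in the frame of fixed_jaw between -0.0295 and -0.024 m and x of green_centre in the frame of fixed_jaw between -0.013 and 0.013 m and z of green_centre in the frame of fixed_jaw between 0.009 and 0.015 m and angle between the y axis of green_centre and the y axis of fixed_jaw, either way round below 0.06 rad and angle between green_centre's own z axis and vertical below 0.1 rad and contact force between green_block and fixed_jaw between 8 and 44 N and value of joint lever below 0.035 rad and linear speed of green_block below 0.01 m/s); the robot touches nothing.
It fails at once if the block is pressed against the fixed jaw with more than 44 N (the wax is crushed) (contact force between green_block and fixed_jaw above 44 N).
It fails at once if the lever is pumped forward before the block sits against the fixed jaw (value of joint lever above 0.1 rad and y of green_centre in the frame of fixed_jaw below -0.0325 m).
It fails at once if the blue block, a jar, the tape or the wax ring is pushed away by more than 15 mm (distance of any of blue_block, talc_jar, flux_jar, tape, ring_a from where it was at the start of the episode above 0.015 m).
It also fails if it takes over 64 s, if anything falls off the work surface, if the arm or the gripper's body presses on something with over 40 N, if the wrist force passes 120 N, or if a joint passes its speed limit or range.

## Working session

There is one attempt and no reset: what is moved stays moved. The work goes in short steps, Python scripts to look and compute and a tool call to move; the robot and the scene stay as the last step left them, time stands still between calls to the robot, and variables do not carry over. Pictures are saved under pics/ and viewed, and the job is handed in when it is done.

Besides the shell and the picture viewer there is one more tool, called after ">>>" as name(argument=value, ...) on one line, values as JSON. send_rows: Moves the arm, as the interface text tells. Its arguments: {"type":"object","properties":{"deltas":{"type":"array","items":{"type":"object","properties":{"grip":{"type":"number"},"translation":{"type":"array","items":{"type":"number"}},"twist":{"type":"array","items":{"type":"number"}}}}}},"required":["deltas"]}

```bash
mkdir -p pics; cat > h.py <<'E'
import numpy as np, cv2
from workcell import bot, camera
def snap(n,f):
    c=camera(n); cv2.imwrite(f'pics/{f}.png',c['color']); np.savez(f'pics/{f}.npz',K=c['intrinsics'],p=c['xyz'],R=c['rotation']); return c
def load(f):
    d=np.load(f'pics/{f}.npz'); return cv2.imread(f'pics/{f}.png'),d['K'],d['p'],d['R']
def ray(f,uv):
    _,K,p,R=load(f); d=R@np.linalg.inv(K)@np.array([uv[0],uv[1],1.]); return p,d
def onz(f,uv,z):
    p,d=ray(f,uv); return p+d*(z-p[2])/d[2]
def tri(f1,u1,f2,u2):
    p,a=ray(f1,u1);q,b=ray(f2,u2);s=np.linalg.lstsq(np.c_[a,-b],q-p,rcond=None)[0]
    x,y=p+a*s[0],q+b*s[1]; return (x+y)/2,np.linalg.norm(x-y)
def proj(f,X):
    _,K,p,R=load(f); v=K@(R.T@(np.array(X)-p)); return v[:2]/v[2]
E
python3 - <<'E'
from h import *
for n in('scene','top','wrist'):
    c=snap(n,n+'0'); print(n,c['xyz'],c['rotation'].round(3).tolist(),c['intrinsics'][0])
print(bot.get_obs())
E
```

```text
scene [ 0.12840711 -0.79304565  0.47406301] [0.804, -0.255, 0.151, -0.515] [443.9242274    0.         279.19880086]
top [ 0.42822899 -0.1022564   0.89582727] [0.713, -0.695, 0.077, -0.049] [391.57086101   0.         278.70891146]
wrist [0.07193789 0.49921353 0.37272272] [0.794, 0.588, 0.089, 0.123] [370.45164279   0.         277.21463306]
{'clock': 0.15, 'joint_pos': array([ 1.27496857e+00,  2.41271503e-01,  4.06207458e-03,  1.33519362e+00,
       -3.82842431e-06,  1.57079409e+00]), 'joint_vel': array([ 0.00028457, -0.00062105,  0.00209582,  0.00088524,  0.00016615,
       -0.00216874]), 'tau': array([ 5.18611705e-04, -3.72635365e+01,  2.52638412e+01,  1.24079618e-02,
        5.27368843e-05, -3.29474602e-06]), 'eef_pos': array([0.14563198, 0.47783726, 0.23061252]), 'tool_rot': array([ 1.47373955e-01,  9.89080519e-01, -7.94870108e-04, -1.16502890e-04]), 'ft_force': array([ 0.0227572 , -0.41461944, -0.64771957]), 'ft_torque': array([ 0.0181266 , -0.00912744, -0.01051732]), 'grip_width': 0.08561176726514169}
```

```bash
python3 - <<'E'
s=open('h.py').read()
s=s.replace("return cv2.imread(f'pics/{f}.png'),d['K'],d['p'],d['R']","return cv2.imread(f'pics/{f}.png'),d['K'],d['p'],Rot.from_quat(d['R']).as_matrix()").replace("import numpy as np, cv2","import numpy as np, cv2\nfrom scipy.spatial.transform import Rotation as Rot")
open('h.py','w').write(s)
E
python3 -c "
from h import *
for f in('top0','scene0'):
    print(load(f)[3].round(2).tolist())
"
```

```text
[[0.02, -0.98, 0.18], [-1.0, -0.03, -0.04], [0.04, -0.18, -0.98]]
[[0.82, -0.25, 0.51], [-0.57, -0.34, 0.75], [-0.02, -0.91, -0.42]]
```

View pics/top0.png

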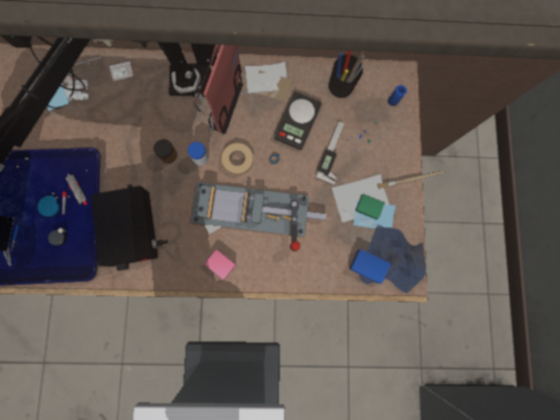

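View pics/scene0.png

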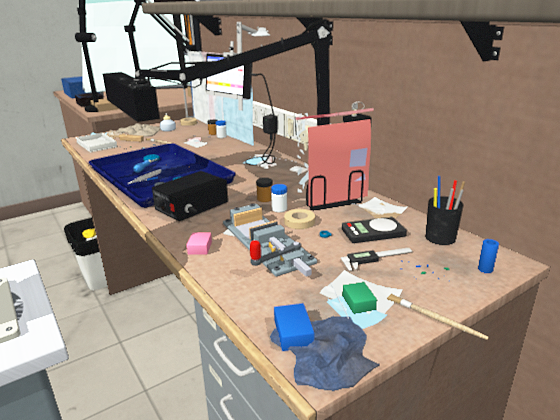

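```bash
python3 - <<'E'
from h import *
im,*_=load('top0')
cv2.imwrite('pics/tc1.png',cv2.resize(im[170:290,180:340],None,fx=5,fy=5,interpolation=cv2.INTER_CUBIC))
cv2.imwrite('pics/tc2.png',cv2.resize(im[170:290,330:440],None,fx=5,fy=5,interpolation=cv2.INTER_CUBIC))
im2,*_=load('scene0')
cv2.imwrite('pics/sc1.png',cv2.resize(im2[170:320,215:385],None,fx=4.5,fy=4,interpolation=cv2.INTER_CUBIC))
for f in('top0','scene0'):
    im=load(f)[0];h=cv2.cvtColor(im,cv2.COLOR_BGR2HSV)
    for n,lo,hi in(('green',(60,120,50),(85,255,255)),('blue',(104,180,100),(118,255,255)),('red',(0,180,100),(6,255,255)),('pink',(160,80,120),(175,255,255))):
        m=cv2.inRange(h,lo,hi)
        for c in cv2.findContours(m,0,2)[0]:
            if cv2.contourArea(c)>25: print(f,n,cv2.contourArea(c),cv2.minAreaRect(c),cv2.boxPoints(cv2.minAreaRect(c)).round(1).tolist())
E
```

```text
top0 green 281.5 ((370.03448486328125, 206.41380310058594), (21.169267654418945, 15.227017402648926), 21.801406860351562) [[357.3999938964844, 209.60000610351562], [363.0, 195.39999389648438], [382.70001220703125, 203.3000030517578], [377.0, 217.39999389648438]]
top0 red 27.0 ((295.0, 246.0), (6.0, 6.0), 90.0) [[292.0, 243.0], [298.0, 243.0], [298.0, 249.0], [292.0, 249.0]]
top0 pink 461.5 ((219.4024658203125, 264.1219482421875), (25.45632553100586, 19.99024200439453), 38.65980911254883) [[203.1999969482422, 264.0], [215.6999969482422, 248.39999389648438], [235.60000610351562, 264.29998779296875], [223.10000610351562, 279.8999938964844]]
scene0 green 716.0 ((359.0405578613281, 297.24322509765625), (29.427419662475586, 32.55099868774414), 80.53767395019531) [[340.6000061035156, 285.3999938964844], [372.70001220703125, 280.1000061035156], [377.5, 309.1000061035156], [345.3999938964844, 314.3999938964844]]
scene0 blue 1302.0 ((293.7608337402344, 325.3998107910156), (43.930450439453125, 35.2208366394043), 77.7352294921875) [[271.8999938964844, 307.70001220703125], [306.29998779296875, 30
[... 1610 characters left out ...]
1.0], [224.0, 125.0], [215.0, 125.0]]
scene0 red 147.5 ((254.61172485351562, 249.95294189453125), (18.253767013549805, 9.81715202331543), 85.60128784179688) [[249.0, 241.1999969482422], [258.79998779296875, 240.5], [260.20001220703125, 258.70001220703125], [250.39999389648438, 259.3999938964844]]
scene0 red 35.5 ((452.5485534667969, 194.59539794921875), (2.7414591312408447, 29.59918975830078), 9.865806579589844) [[448.70001220703125, 208.89999389648438], [453.70001220703125, 179.8000030517578], [456.3999938964844, 180.1999969482422], [451.3999938964844, 209.39999389648438]]
scene0 pink 263.0 ((198.5, 242.5), (21.0, 25.0), 90.0) [[186.0, 232.0], [211.0, 232.0], [211.0, 253.0], [186.0, 253.0]]
```

View pics/tc1.png

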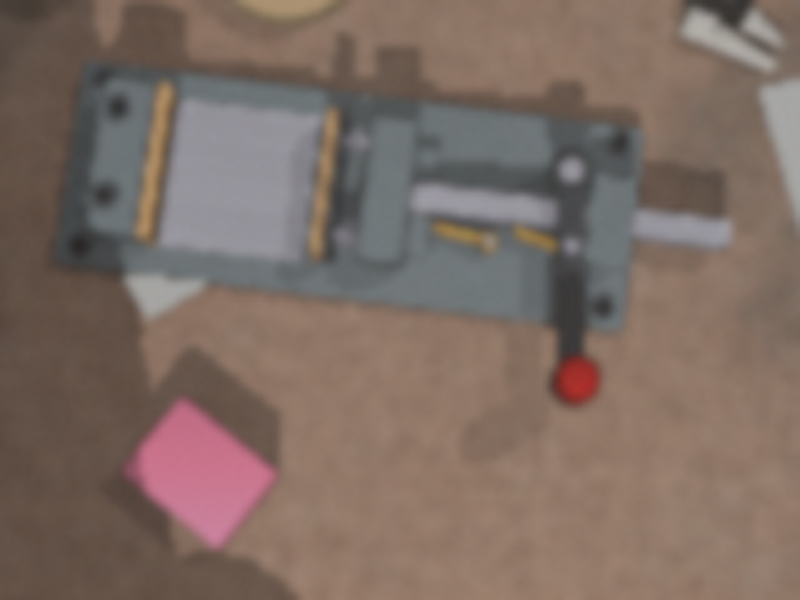

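View pics/tc2.png

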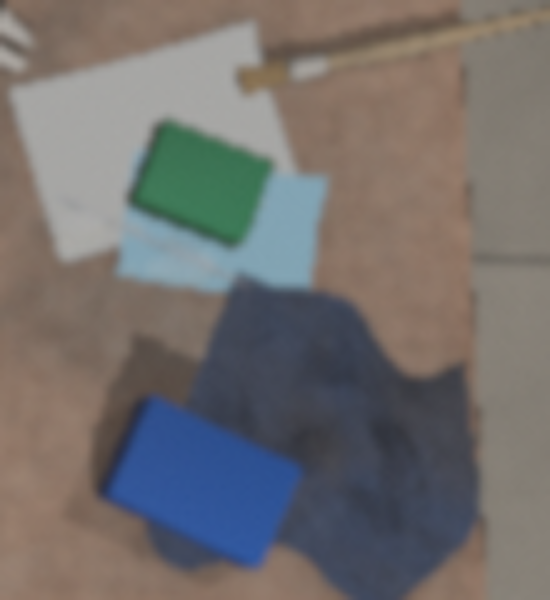

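View pics/sc1.png

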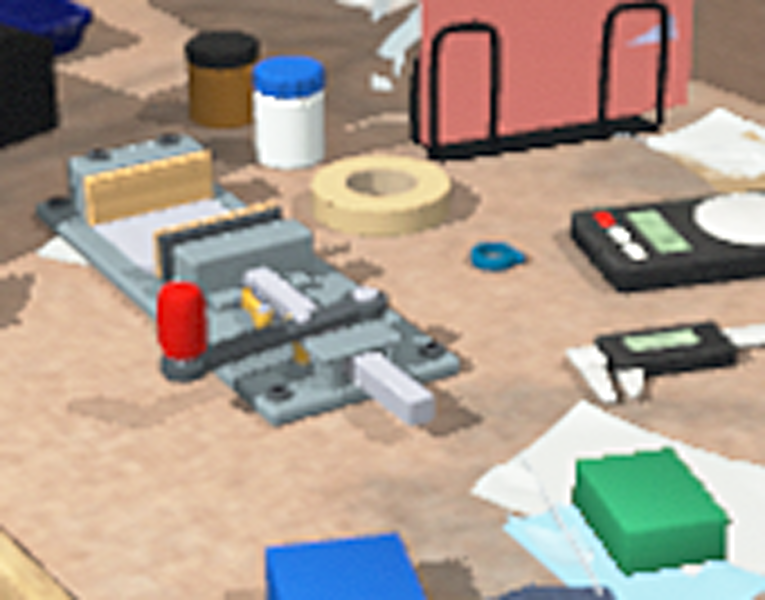

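```bash
python3 - <<'E'
from h import *
def t1(x,y):return (180+(x+.5)/5-.5,170+(y+.5)/5-.5)
def t2(x,y):return (330+(x+.5)/5-.5,170+(y+.5)/5-.5)
def P(n,L,z,t):
    a=np.array([onz('top0',t(*p),z) for p in L]); print(n,a[:,:2].round(4).tolist(),'mean',a.mean(0).round(4)); return a
b=P('base',[(85,65),(640,128),(622,328),(58,265)],.010,t1)
print(np.linalg.norm(b-np.roll(b,-1,0),axis=1))
f=P('fix',[(174,85),(153,242)],.040,t1); m=P('mov',[(330,110),(312,257)],.039,t1)
for a in(f,m): d=a[0]-a[1]; print(np.linalg.norm(d),np.degrees(np.arctan2(d[1],d[0])))
g=P('green',[(166,122),(272,160),(238,245),(136,203)],.024,t2); print(np.linalg.norm(g-np.roll(g,-1,0),axis=1)); d=g[3]-g[0];print(np.degrees(np.arctan2(d[1],d[0]))); d=g[1]-g[0];print(np.degrees(np.arctan2(d[1],d[0])))
def s(x,y):return (215+(x+.5)/4.5-.5,170+(y+.5)/4-.5)
print('green scene',[onz('scene0',s(*p),.024)[:2].round(4).tolist() for p in [(575,462),(672,450),(730,520),(627,538)]])
print('knobtop',tri('top0',t1(577,378),'scene0',s(182,289)))
print('pin',tri('top0',t1(571,168),'scene0',s(366,293)))
print('fixjaw ends scene', [onz('scene0',s(*p),.040)[:2].round(4).tolist() for p in [(210,157),(87,180)]])
bl=P('blue',[(150,398),(302,467),(258,565),(105,493)],.028,t2)
for n,uv in(('tape',(237,157)),('talc',(198,151)),('flux',(165,150))): print(n,onz('top0',uv,.05))
print(proj('top0',[0.437,0,0.05]))
E
```

```text
base [[0.6341, 0.0542], [0.6123, -0.2026], [0.5192, -0.1952], [0.541, 0.0609]] mean [ 0.5767 -0.0707  0.01  ]
[0.25774581 0.0934089  0.25701806 0.09328193]
fix [[0.6192, 0.0091], [0.5485, 0.0147]] mean [0.5839 0.0119 0.04  ]
mov [[0.6102, -0.0605], [0.5439, -0.055]] mean [ 0.5771 -0.0577  0.039 ]
0.07095828400721364 -4.498881052296187
0.06652413791427918 -4.705203296231915
green [[0.6161, -0.3282], [0.5998, -0.377], [0.56, -0.3604], [0.578, -0.3138]] mean [ 0.5885 -0.3449  0.024 ]
[0.0514629  0.04319437 0.04991532 0.04076486]
159.29340243016807
-108.47002735316553
green scene [[0.5769, -0.3186], [0.6135, -0.334], [0.5949, -0.3831], [0.5561, -0.3698]]
knobtop (array([ 0.49160149, -0.17012739,  0.07164346]), np.float64(0.0007232548597347612))
pin (array([ 0.5873199 , -0.16863977,  0.03685446]), np.float64(0.0004773857585154978))
fixjaw ends scene [[0.6141, 0.0031], [0.5481, 0.0144]]
blue [[0.4894, -0.3179], [0.4605, -0.3856], [0.4173, -0.3648], [0.4471, -0.2973]] mean [ 0.4536 -0.3414  0.028 ]
tape [ 0.68628899 -0.03892426  0.05      ]
talc [0.69715285 0.04830389 0.05      ]
flux [0.69687011 0.12121472 0.05      ]
[213.76416955 269.62033631]
```

```bash
cat >> h.py <<'E'
def rel(pos,yaw=None):
    """translation in tool axes and twist to reach world pos with tool y at yaw deg, pointing down"""
    o=bot.get_obs(); R=Rot.from_quat(o['tool_rot']); t=R.inv().apply(np.array(pos)-o['eef_pos'])
    w=np.zeros(3)
    if yaw is not None:
        a=np.radians(yaw); y=np.array([np.cos(a),np.sin(a),0]);z=np.array([0,0,-1.]);x=np.cross(y,z)
        w=np.degrees((R.inv()*Rot.from_matrix(np.c_[x,y,z])).as_rotvec())
    print('clock',round(o['clock'],2),'at',o['eef_pos'].round(4),'F',o['ft_force'].round(2),'w',round(o['grip_width'],4)); print('T',t.round(4).tolist(),'twist',w.round(2).tolist())
E
python3 -c "
from h import *
rel((.57,-.345,.20),-20.5)"
```

```text
clock 0.15 at [0.1456 0.4778 0.2306] F [ 0.02 -0.41 -0.65] w 0.0856
T [-0.6458, -0.6633, 0.0317] twist [-0.07, 0.08, 93.55]
```

>>> send_rows(deltas=[{"grip":1,"translation":[-0.06,-0.06,0],"twist":[0,0,10]},{"grip":1,"translation":[-0.12,-0.12,0],"twist":[0,0,20]},{"grip":1,"translation":[-0.18,-0.18,0],"twist":[0,0,30]},{"grip":1,"translation":[-0.24,-0.24,0],"twist":[0,0,40]},{"grip":1,"translation":[-0.29,-0.29,0],"twist":[0,0,50]}])

```text
clock: 0.78
eef_pos: [0.2929, 0.2006, 0.231]
tool_rot: [0.554, 0.833, -0.001, 0.0]
ft_force: [1.1, -0.3, 0.3]
grip_width: 0.0851
```

```bash
python3 -c "
from h import *
rel((.57,-.345,.20),-20.5)"
```

```text
clock 0.78 at [0.2929 0.2006 0.231 ] F [ 1.09 -0.28  0.26] w 0.0851
T [-0.6103, 0.0444, 0.0317] twist [0.01, 0.08, 43.27]
```

>>> send_rows(deltas=[{"grip":1,"translation":[-0.61,0.044,0.032],"twist":[0,0,43]},{"grip":1,"translation":[-0.61,0.044,0.032],"twist":[0,0,43]},{"grip":1,"translation":[-0.61,0.044,0.032],"twist":[0,0,43]},{"grip":1,"translation":[-0.61,0.044,0.032],"twist":[0,0,43]},{"grip":1,"translation":[-0.61,0.044,0.032],"twist":[0,0,43]}])

```text
clock: 1.4
eef_pos: [0.4339, -0.0782, 0.215]
tool_rot: [0.821, 0.571, -0.0, 0.001]
ft_force: [1.5, 0.1, 1.2]
grip_width: 0.0857
```

```bash
python3 -c "
from h import *
rel((.57,-.345,.20),-20.5)"
```

```text
clock 1.4 at [ 0.4339 -0.0782  0.215 ] F [1.53 0.14 1.23] w 0.0857
T [-0.2029, 0.2203, 0.0153] twist [0.05, 0.04, 0.17]
```

>>> send_rows(deltas=[{"grip":1,"translation":[-0.203,0.22,0.015],"twist":[0,0,0]},{"grip":1,"translation":[-0.203,0.22,0.015],"twist":[0,0,0]},{"grip":1,"translation":[-0.203,0.22,0.015],"twist":[0,0,0]},{"grip":1,"translation":[-0.203,0.22,0.015],"twist":[0,0,0]},{"grip":1,"translation":[-0.203,0.22,0.015],"twist":[0,0,0]}])

```text
clock: 2.02
eef_pos: [0.5701, -0.3472, 0.1993]
tool_rot: [0.821, 0.571, -0.0, 0.0]
ft_force: [-0.0, 0.8, 1.3]
grip_width: 0.0851
```

>>> send_rows(deltas=[{"grip":1,"translation":[0,0,0],"twist":[0,0,0]}])

```text
clock: 2.15
eef_pos: [0.5701, -0.3502, 0.1957]
tool_rot: [0.822, 0.569, -0.001, -0.001]
ft_force: [-0.2, 1.0, -0.8]
grip_width: 0.0855
```

```bash
python3 - <<'E'
from h import *
rel((.57,-.345,.20),-20.5)
snap('wrist','w1'); im,K,p,R=load('w1'); print(p,R.round(2).tolist())
E
```

```text
clock 2.15 at [ 0.5701 -0.3502  0.1957] F [-0.17  1.02 -0.83] w 0.0855
T [0.0049, -0.002, -0.0043] twist [-0.18, 0.02, -0.1]
[ 0.59756546 -0.27951915  0.33792013] [[0.94, -0.33, -0.11], [-0.35, -0.89, -0.28], [-0.0, 0.3, -0.95]]
```

View pics/w1.png

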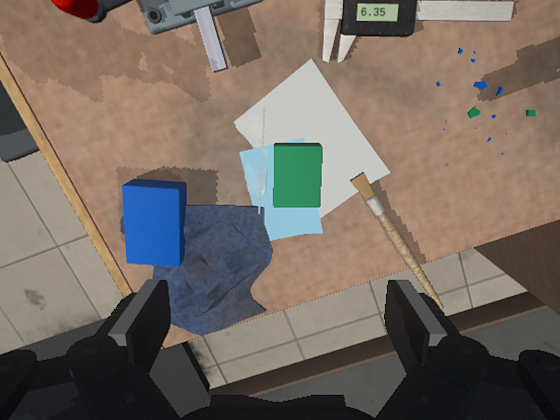

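```bash
python3 - <<'E'
from h import *
im,*_=load('w1')
cv2.imwrite('pics/w1c.png',cv2.resize(im[130:220,255:340],None,fx=6,fy=6,interpolation=cv2.INTER_NEAREST))
E
```

```text
(no output)
```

View pics/w1c.png

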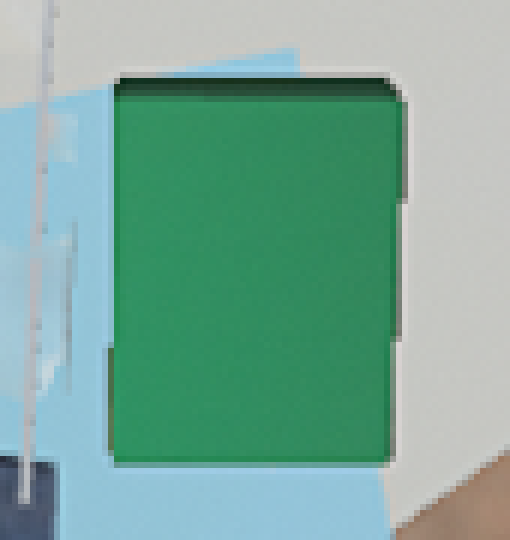

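```bash
python3 - <<'E'
from h import *
q=lambda x,y:(255+(x)/6-.5,130+(y)/6-.5)
c=np.array([onz('w1',q(*p),.024) for p in [(115,97),(404,97),(391,466),(112,466)]])
print(c.round(4).tolist(),c.mean(0)); e=np.roll(c,-1,0)-c
print(np.linalg.norm(e,axis=1),np.degrees(np.arctan2(e[:,1],e[:,0])))
rel((*c.mean(0)[:2],.10),-20.5)
E
```

```text
[[0.5793, -0.3162, 0.024], [0.6172, -0.3305, 0.024], [0.5983, -0.381, 0.024], [0.5597, -0.3666, 0.024]] [ 0.58862801 -0.34858151  0.024     ]
[0.04049615 0.05400608 0.04114231 0.05403649] [ -20.57622354 -110.5542579   159.46108438   68.76059802]
clock 2.2 at [ 0.5696 -0.3486  0.1965] F [0.12 0.   0.3 ] w 0.0858
T [0.0067, 0.0181, 0.0964] twist [-0.2, -0.01, -0.02]
```

>>> send_rows(deltas=[{"grip":0.7,"translation":[0.0067,0.018,0.05],"twist":[0,0,0]},{"grip":0.7,"translation":[0.0067,0.018,0.1],"twist":[0,0,0]},{"grip":0.7,"translation":[0.0067,0.018,0.14],"twist":[0,0,0]},{"grip":0.7,"translation":[0.0067,0.018,0.15],"twist":[0,0,0]},{"grip":0.7,"translation":[0.0067,0.018,0.15],"twist":[0,0,0]}])

```text
clock: 2.82
eef_pos: [0.5884, -0.3477, 0.0472]
tool_rot: [0.822, 0.57, -0.001, -0.002]
ft_force: [-0.6, -0.4, 0.6]
grip_width: 0.0594
```

```bash
python3 - <<'E'
from h import *
snap('wrist','w2')
rel((.5886,-.3486,.005),-20.5)
E
```

```text
clock 2.88 at [ 0.5893 -0.3485  0.0486] F [-0.07 -0.6   0.41] w 0.0597
T [-0.0004, -0.0006, 0.0436] twist [-0.05, 0.01, 0.01]
```

View pics/w2.png

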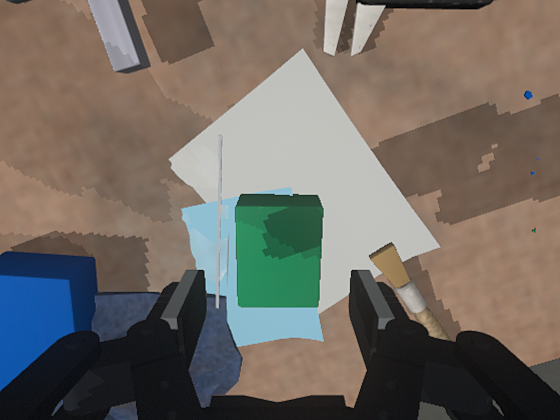

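>>> send_rows(deltas=[{"grip":0.63,"translation":[0,0,0.025],"twist":[0,0,0]},{"grip":0.63,"translation":[0,0,0.043],"twist":[0,0,0]},{"grip":0.63,"translation":[0,0,0.043],"twist":[0,0,0]},{"grip":0.63,"translation":[0,0,0.043],"twist":[0,0,0]}])

```text
clock: 3.38
eef_pos: [0.5898, -0.3488, 0.0066]
tool_rot: [0.822, 0.57, -0.0, 0.0]
ft_force: [0.2, 0.4, 0.5]
grip_width: 0.0537
```

>>> send_rows(deltas=[{"grip":0.2,"translation":[0,0,0],"twist":[0,0,0]},{"grip":0.2,"translation":[0,0,0],"twist":[0,0,0]},{"grip":0.2,"translation":[0,0,0],"twist":[0,0,0]},{"grip":0.2,"translation":[0,0,0],"twist":[0,0,0]}])

```text
clock: 3.88
eef_pos: [0.5906, -0.3493, 0.0077]
tool_rot: [0.822, 0.57, 0.0, 0.001]
ft_force: [-0.4, 0.5, 5.4]
grip_width: 0.0405
```

```bash
python3 - <<'E'
from h import *
snap('wrist','w3')
rel((.5886,-.3486,.10),-4.8)
E
```

```text
clock 3.92 at [ 0.5906 -0.3493  0.0078] F [0.1  0.35 5.31] w 0.0407
T [-0.0001, -0.0019, -0.0923] twist [0.15, 0.07, -15.69]
```

View pics/w3.png

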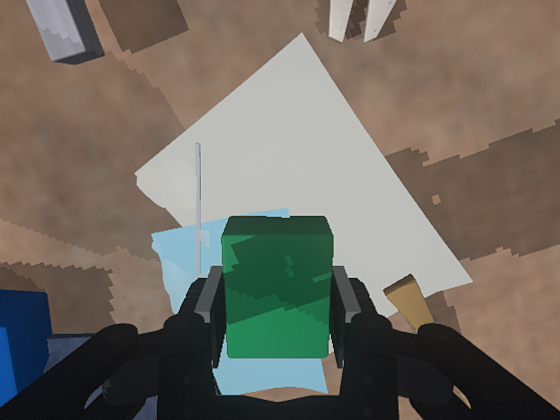

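>>> send_rows(deltas=[{"grip":0.2,"translation":[0,0,-0.05],"twist":[0,0,0]},{"grip":0.2,"translation":[0,0,-0.11],"twist":[0,0,-4]},{"grip":0.2,"translation":[0,0,-0.13],"twist":[0,0,-10]},{"grip":0.2,"translation":[0,0,-0.13],"twist":[0,0,-15.7]},{"grip":0.2,"translation":[0,0,-0.13],"twist":[0,0,-15.7]}])

```text
clock: 4.55
eef_pos: [0.5899, -0.3489, 0.1373]
tool_rot: [0.736, 0.676, 0.0, 0.001]
ft_force: [0.3, -0.1, -0.3]
grip_width: 0.0404
```

```bash
python3 - <<'E'
from h import *
rel((.581,-.021,.14),-4.8)
E
```

```text
clock 4.55 at [ 0.5899 -0.3489  0.1373] F [ 0.29 -0.11 -0.26] w 0.0404
T [0.3259, -0.0367, -0.0032] twist [0.08, 0.07, -0.06]
```

>>> send_rows(deltas=[{"grip":0.2,"translation":[0.326,-0.037,-0.003],"twist":[0,0,0]},{"grip":0.2,"translation":[0.326,-0.037,-0.003],"twist":[0,0,0]},{"grip":0.2,"translation":[0.326,-0.037,-0.003],"twist":[0,0,0]},{"grip":0.2,"translation":[0.326,-0.037,-0.003],"twist":[0,0,0]},{"grip":0.2,"translation":[0.326,-0.037,-0.003],"twist":[0,0,0]}])

```text
clock: 5.18
eef_pos: [0.5801, -0.0348, 0.1387]
tool_rot: [0.737, 0.676, -0.001, 0.0]
ft_force: [0.4, 0.2, 0.2]
grip_width: 0.0406
```

>>> send_rows(deltas=[{"grip":0.2,"translation":[0,0,0],"twist":[0,0,0]},{"grip":0.2,"translation":[0,0,0],"twist":[0,0,0]}])

```text
clock: 5.42
eef_pos: [0.5795, -0.0345, 0.1379]
tool_rot: [0.737, 0.676, -0.001, -0.0]
ft_force: [-0.9, -0.3, -1.1]
grip_width: 0.0409
```

```bash
python3 - <<'E'
from h import *
snap('wrist','w4');snap('top','t4')
rel((.581,-.021,.14),-4.8)
im=load('t4')[0];cv2.imwrite('pics/t4c.png',cv2.resize(im[160:300,180:340],None,fx=4,fy=4,interpolation=cv2.INTER_CUBIC))
E
```

```text
clock 5.53 at [ 0.5799 -0.036   0.1382] F [ 0.25  0.05 -0.25] w 0.04
T [0.015, -0.0003, -0.0019] twist [-0.08, 0.09, -0.31]
```

View pics/w4.png

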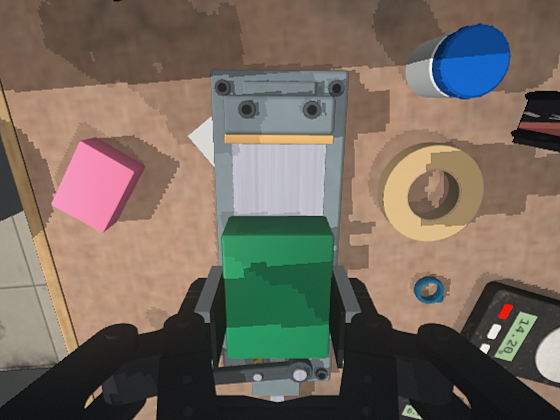

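View pics/t4c.png

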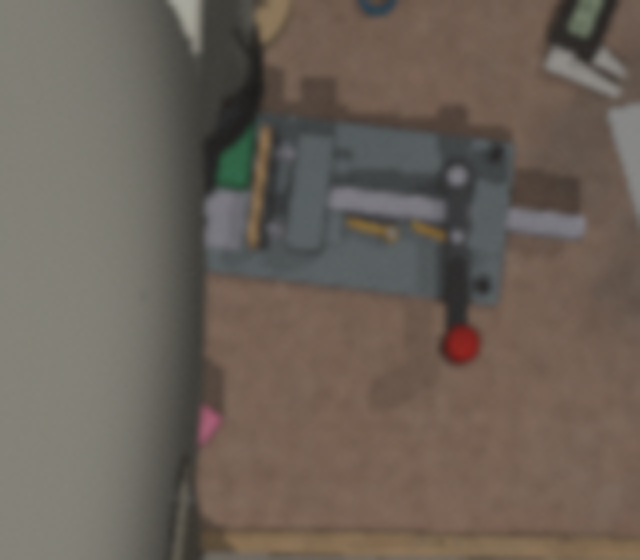

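```bash
python3 - <<'E'
from h import *
im=load('w4')[0];cv2.imwrite('pics/w4c.png',cv2.resize(im[120:250,200:355],None,fx=5,fy=4.6,interpolation=cv2.INTER_NEAREST))
a=onz('w4',(225,143),.04);b=onz('w4',(333,143),.04);print(a,b,np.linalg.norm(a-b),(a+b)/2,np.degrees(np.arctan2(*(b-a)[1::-1])))
for z,r,c1,c2 in((.1305,217,231,325),(.1545,235,223,333),(.1545,358,228,328)):
    a=onz('w4',(c1,r),z);b=onz('w4',(c2,r),z);print(a,b,np.linalg.norm(a-b),(a+b)/2,np.degrees(np.arctan2(*(b-a)[1::-1])))
E
```

```text
[0.54980552 0.01450746 0.04      ] [0.61883867 0.00851489 0.04      ] 0.06929276543608505 [0.58432209 0.01151118 0.04      ] -4.961245672702185
[ 0.56214777 -0.00658642  0.1305    ] [ 0.60196098 -0.01001787  0.1305    ] 0.03996081068493972 [ 0.58205437 -0.00830215  0.1305    ] -4.926090059822092
[ 0.56230773 -0.00549324  0.1545    ] [ 0.60203291 -0.00891066  0.1545    ] 0.039871901791480445 [ 0.58217032 -0.00720195  0.1545    ] -4.916849745065281
[ 0.55732067 -0.0587694   0.1545    ] [ 0.59779838 -0.0622004   0.1545    ] 0.04062286470506929 [ 0.57755952 -0.0604849   0.1545    ] -4.844969943018615
```

View pics/w4c.png

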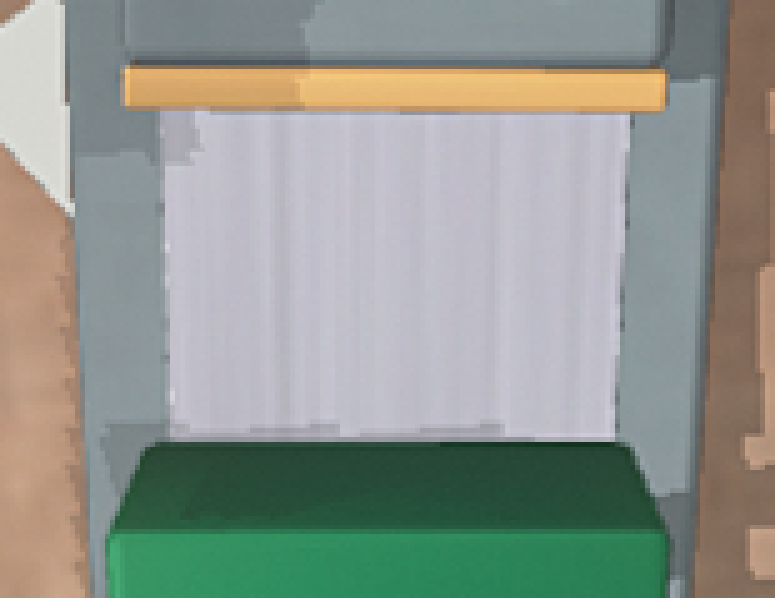

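>>> send_rows(deltas=[{"grip":0.2,"translation":[0.013,0.001,0.02],"twist":[0,0,0]},{"grip":0.2,"translation":[0.013,0.001,0.06],"twist":[0,0,0]},{"grip":0.2,"translation":[0.013,0.001,0.085],"twist":[0,0,0]},{"grip":0.2,"translation":[0.013,0.001,0.085],"twist":[0,0,0]}])

```text
clock: 6.02
eef_pos: [0.5798, -0.0249, 0.0506]
tool_rot: [0.739, 0.674, -0.003, -0.002]
ft_force: [-0.1, -0.1, 0.3]
grip_width: 0.0406
```

```bash
python3 - <<'E'
from h import *
snap('wrist','w5');snap('scene','s5')
rel((.5814,-.0219,.022),-4.9)
im=load('s5')[0];cv2.imwrite('pics/s5c.png',cv2.resize(im[170:300,180:340],None,fx=4,fy=4,interpolation=cv2.INTER_CUBIC))
E
```

```text
clock 6.12 at [ 0.5825 -0.0245  0.0537] F [ 0.71 -0.26  0.04] w 0.0406
T [0.0026, -0.0013, 0.0316] twist [-0.05, 0.09, -0.33]
```

View pics/w5.png

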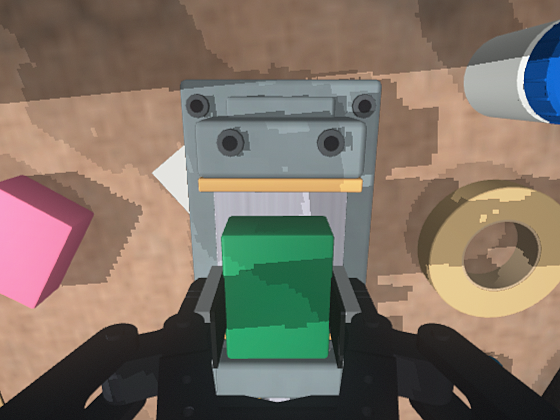

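View pics/s5c.png

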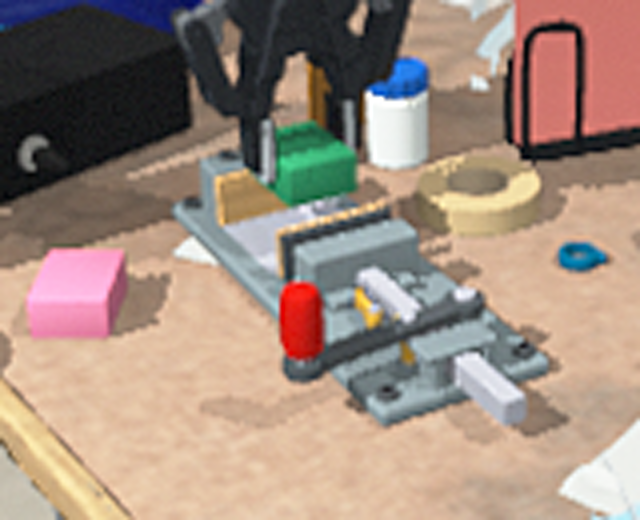

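>>> send_rows(deltas=[{"grip":0.2,"translation":[0.003,-0.001,0.015],"twist":[0,0,0]},{"grip":0.2,"translation":[0.003,-0.001,0.031],"twist":[0,0,0]},{"grip":0.2,"translation":[0.003,-0.001,0.031],"twist":[0,0,0]}])

```text
clock: 6.5
eef_pos: [0.58, -0.0214, 0.0208]
tool_rot: [0.739, 0.674, -0.002, -0.001]
ft_force: [0.0, -0.6, 0.6]
grip_width: 0.0408
```

```bash
python3 - <<'E'
from h import *
rel((.5814,-.0219,.018),-4.9)
E
```

```text
clock 6.5 at [ 0.58   -0.0214  0.0208] F [ 0.03 -0.62  0.55] w 0.0408
T [-0.0004, 0.0015, 0.0028] twist [-0.27, 0.1, -0.33]
```

>>> send_rows(deltas=[{"grip":0.2,"translation":[0.002,0.001,0.004],"twist":[0,0,-0.3]},{"grip":0.2,"translation":[0.002,0.001,0.004],"twist":[0,0,-0.3]}])

```text
clock: 6.75
eef_pos: [0.5818, -0.0196, 0.0178]
tool_rot: [0.737, 0.676, -0.002, -0.0]
ft_force: [-1.0, -0.9, 3.5]
grip_width: 0.0401
```

>>> send_rows(deltas=[{"grip":0.2,"translation":[0.002,0,0],"twist":[0,0,0]},{"grip":0.2,"translation":[0.002,0,0],"twist":[0,0,0]}])

```text
clock: 7.0
eef_pos: [0.5822, -0.0172, 0.0178]
tool_rot: [0.737, 0.676, -0.002, -0.0]
ft_force: [0.9, 0.1, 0.9]
grip_width: 0.0405
```

>>> send_rows(deltas=[{"grip":0.2,"translation":[0.002,0,0],"twist":[0,0,0]},{"grip":0.2,"translation":[0.002,0,0],"twist":[0,0,0]}])

```text
clock: 7.25
eef_pos: [0.5823, -0.0164, 0.0178]
tool_rot: [0.737, 0.676, -0.003, 0.001]
ft_force: [-0.7, -5.4, 1.0]
grip_width: 0.0407
```

>>> send_rows(deltas=[{"grip":0.68,"translation":[0,0,0],"twist":[0,0,0]},{"grip":0.68,"translation":[0,0,0],"twist":[0,0,0]},{"grip":0.68,"translation":[0,0,0],"twist":[0,0,0]}])

```text
clock: 7.62
eef_pos: [0.5823, -0.0159, 0.0178]
tool_rot: [0.737, 0.676, -0.002, 0.0]
ft_force: [0.2, 0.5, 0.5]
grip_width: 0.0583
```

>>> send_rows(deltas=[{"grip":0.68,"translation":[0,0,-0.03],"twist":[0,0,0]},{"grip":0.68,"translation":[0,0,-0.08],"twist":[0,0,0]},{"grip":0.68,"translation":[-0.02,0,-0.11],"twist":[0,0,0]},{"grip":0.68,"translation":[-0.03,0,-0.12],"twist":[0,0,0]}])

```text
clock: 8.12
eef_pos: [0.5815, -0.0458, 0.1403]
tool_rot: [0.737, 0.676, -0.001, 0.002]
ft_force: [-0.9, -0.9, -0.7]
grip_width: 0.0583
```

```bash
python3 - <<'E'
from h import *
snap('wrist','w6');snap('scene','s6')
rel((.49,-.17,.14),85.1)
im=load('s6')[0];cv2.imwrite('pics/s6c.png',cv2.resize(im[170:300,180:340],None,fx=4,fy=4,interpolation=cv2.INTER_CUBIC))
im=load('w6')[0];cv2.imwrite('pics/w6c.png',cv2.resize(im[120:330,180:380],None,fx=4,fy=2.8,interpolation=cv2.INTER_NEAREST))
E
```

```text
clock 8.22 at [ 0.5805 -0.0461  0.1385] F [ 0.17  0.14 -0.16] w 0.0579
T [-0.1313, -0.0794, -0.0009] twist [-0.22, 0.12, -90.09]
```

View pics/w6.png

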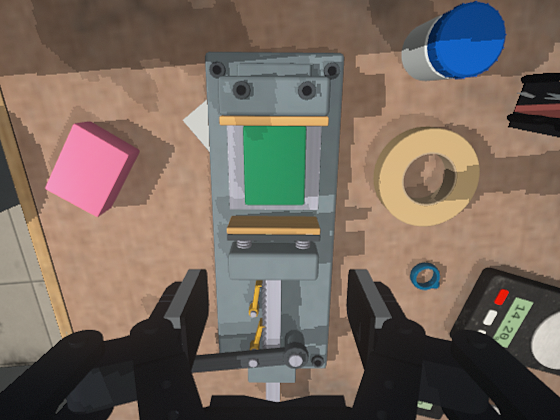

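View pics/s6c.png

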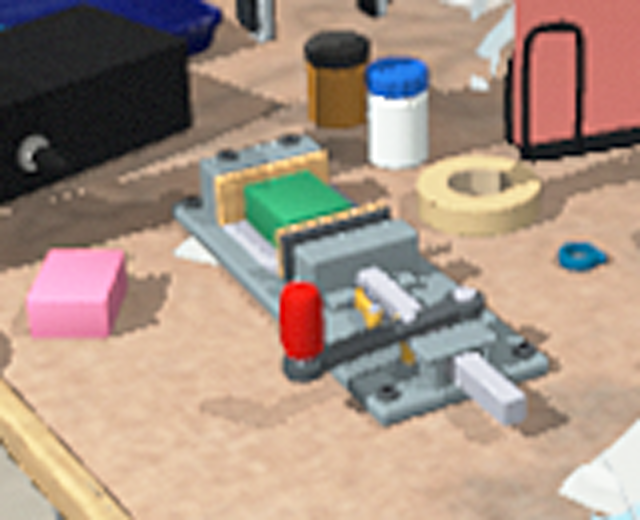

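>>> send_rows(deltas=[{"grip":0.6,"translation":[-0.02,-0.015,0],"twist":[0,0,-10]},{"grip":0.6,"translation":[-0.05,-0.03,0],"twist":[0,0,-20]},{"grip":0.6,"translation":[-0.08,-0.05,0],"twist":[0,0,-30]},{"grip":0.6,"translation":[-0.11,-0.065,0],"twist":[0,0,-40]},{"grip":0.6,"translation":[-0.131,-0.079,0],"twist":[0,0,-50]}])

```text
clock: 8.85
eef_pos: [0.4885, -0.1699, 0.1369]
tool_rot: [0.38, 0.925, -0.002, -0.002]
ft_force: [-1.0, 0.0, -0.0]
grip_width: 0.0509
```

```bash
python3 - <<'E'
from h import *
rel((.4916,-.1701,.13),85.1)
q=onz('w6',(275,205),.034);f=onz('w6',(273.5,125.5),.04);m=onz('w6',(273,216),.039);print(q,f,m)
E
```

```text
clock 8.85 at [ 0.4885 -0.1699  0.1369] F [-1.01  0.04 -0.05] w 0.0509
T [-0.0024, 0.002, 0.0068] twist [-0.22, -0.22, -39.79]
[ 0.58013621 -0.04362665  0.034     ] [0.58401395 0.01102305 0.04      ] [ 0.57821698 -0.04992885  0.039     ]
```

>>> send_rows(deltas=[{"grip":0.6,"translation":[-0.0024,0.002,0],"twist":[0,0,-10]},{"grip":0.6,"translation":[-0.0024,0.002,0],"twist":[0,0,-20]},{"grip":0.6,"translation":[-0.0024,0.002,0.007],"twist":[0,0,-30]},{"grip":0.6,"translation":[-0.0024,0.002,0.007],"twist":[0,0,-40]},{"grip":0.6,"translation":[-0.0024,0.002,0.007],"twist":[0,0,-40]}])

```text
clock: 9.48
eef_pos: [0.4905, -0.1693, 0.1278]
tool_rot: [0.042, 0.999, -0.0, -0.004]
ft_force: [0.2, -0.2, 0.0]
grip_width: 0.0513
```

```bash
python3 - <<'E'
from h import *
snap('wrist','w7')
rel((.4916,-.1701,.042),85.1)
im=load('w7')[0];m=cv2.inRange(cv2.cvtColor(im,cv2.COLOR_BGR2HSV),(0,170,70),(8,255,255))
for c in cv2.findContours(m,0,2)[0]:
    if cv2.contourArea(c)>50: print(cv2.contourArea(c),cv2.boundingRect(c))
E
```

```text
clock 9.53 at [ 0.4908 -0.1694  0.1282] F [ 0.02  0.51 -0.45] w 0.051
T [-0.0016, -0.0005, 0.0862] twist [-0.07, -0.44, 0.07]
1124.5 (257, 208, 34, 44)
```

View pics/w7.png

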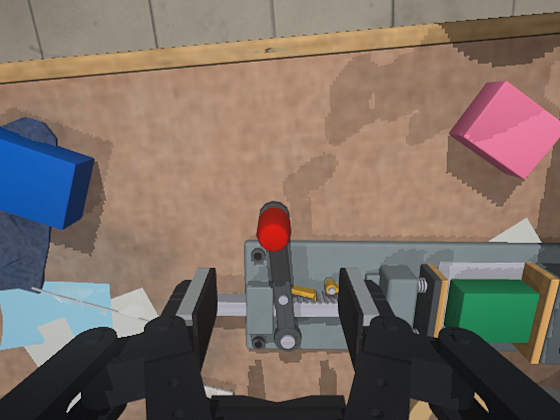

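```bash
python3 -c "
from h import *
print(onz('w7',(274,235),.0716))
print(onz('w7',(257,235),.0716),onz('w7',(291,235),.0716))
rel((.4912,-.1695,.042),85.1)"
```

```text
[ 0.48899338 -0.17239911  0.0716    ]
[ 0.48818604 -0.18210259  0.0716    ] [ 0.48980061 -0.16269702  0.0716    ]
clock 9.53 at [ 0.4908 -0.1694  0.1282] F [ 0.02  0.51 -0.45] w 0.051
T [-0.0011, 0.0001, 0.0862] twist [-0.07, -0.44, 0.07]
```

>>> send_rows(deltas=[{"grip":0.6,"translation":[0.001,-0.002,0.04],"twist":[0,-0.4,0]},{"grip":0.6,"translation":[0.001,-0.002,0.07],"twist":[0,-0.4,0]},{"grip":0.6,"translation":[0.001,-0.002,0.086],"twist":[0,-0.4,0]},{"grip":0.6,"translation":[0.001,-0.002,0.086],"twist":[0,-0.4,0]}])

```text
clock: 10.02
eef_pos: [0.4872, -0.1706, 0.0404]
tool_rot: [0.043, 0.999, 0.0, -0.003]
ft_force: [-0.1, 0.3, 0.8]
grip_width: 0.0509
```

>>> send_rows(deltas=[{"grip":0.05,"translation":[0,0,0],"twist":[0,0,0]},{"grip":0.05,"translation":[0,0,0],"twist":[0,0,0]},{"grip":0.05,"translation":[0,0,0],"twist":[0,0,0]},{"grip":0.05,"translation":[0,0,0],"twist":[0,0,0]},{"grip":0.05,"translation":[0,0,0],"twist":[0,0,0]}])

```text
clock: 10.65
eef_pos: [0.4877, -0.1708, 0.0411]
tool_rot: [0.043, 0.999, -0.0, -0.002]
ft_force: [-0.9, -0.3, 6.1]
grip_width: 0.0193
```

```bash
python3 -c "
from h import *
snap('wrist','w8')
rel((.4912,-.1695,.042),85.1)"
```

```text
clock 10.7 at [ 0.4877 -0.1707  0.0411] F [-1.62  0.18  5.37] w 0.0194
T [-0.0034, 0.0015, -0.0009] twist [-0.02, -0.22, -0.04]
```

View pics/w8.png

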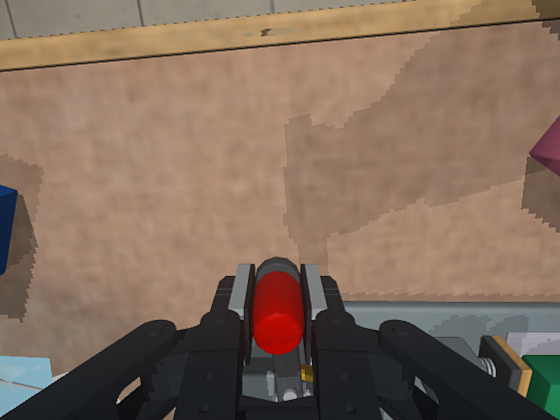

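>>> send_rows(deltas=[{"grip":0.05,"translation":[0,-0.004,0],"twist":[0,0,0]},{"grip":0.05,"translation":[0,-0.004,0],"twist":[0,0,0]}])

```text
clock: 10.95
eef_pos: [0.4877, -0.1729, 0.0411]
tool_rot: [0.042, 0.999, 0.002, -0.002]
ft_force: [0.5, 6.7, 2.8]
grip_width: 0.0193
```

>>> send_rows(deltas=[{"grip":0.05,"translation":[0,-0.003,0],"twist":[0,0,0]},{"grip":0.05,"translation":[0,-0.003,0],"twist":[0,0,0]}])

```text
clock: 11.2
eef_pos: [0.4877, -0.173, 0.0411]
tool_rot: [0.04, 0.999, 0.005, -0.001]
ft_force: [0.5, 9.4, 4.9]
grip_width: 0.0188
```

>>> send_rows(deltas=[{"grip":0.05,"translation":[0,0.008,0],"twist":[0,0,0]},{"grip":0.05,"translation":[0,0.016,0],"twist":[0,0,0]},{"grip":0.05,"translation":[0,0.019,0],"twist":[0,0,0]},{"grip":0.05,"translation":[0,0.019,0],"twist":[0,0,0]}])

```text
clock: 11.7
eef_pos: [0.4873, -0.1574, 0.0411]
tool_rot: [0.043, 0.999, 0.001, -0.003]
ft_force: [-5.2, -9.3, 3.4]
grip_width: 0.0192
```

>>> send_rows(deltas=[{"grip":0.05,"translation":[0,0.002,0],"twist":[0,0,0]}])

```text
clock: 11.82
eef_pos: [0.4872, -0.1581, 0.0412]
tool_rot: [0.045, 0.999, -0.001, -0.003]
ft_force: [-0.8, -4.3, 1.1]
grip_width: 0.019
```

>>> send_rows(deltas=[{"grip":0.05,"translation":[0,0.002,0],"twist":[0,0,0]}])

```text
clock: 11.95
eef_pos: [0.4872, -0.1582, 0.0412]
tool_rot: [0.046, 0.999, -0.003, -0.003]
ft_force: [-0.6, -5.3, 1.2]
grip_width: 0.0192
```

>>> send_rows(deltas=[{"grip":0.05,"translation":[0,0.002,0],"twist":[0,0,0]}])

```text
clock: 12.08
eef_pos: [0.4872, -0.158, 0.0412]
tool_rot: [0.048, 0.999, -0.005, -0.003]
ft_force: [-1.5, -5.4, 1.4]
grip_width: 0.0193
```

>>> send_rows(deltas=[{"grip":0.05,"translation":[0,0.005,0],"twist":[0,0,0]},{"grip":0.05,"translation":[0,0.007,0],"twist":[0,0,0]}])

```text
clock: 12.32
eef_pos: [0.4875, -0.1532, 0.0411]
tool_rot: [0.049, 0.999, -0.007, -0.004]
ft_force: [-2.3, -6.5, 1.2]
grip_width: 0.0189
```

>>> send_rows(deltas=[{"grip":0.05,"translation":[0,0.005,0],"twist":[0,0,0]},{"grip":0.05,"translation":[0,0.005,0],"twist":[0,0,0]}])

```text
clock: 12.58
eef_pos: [0.4878, -0.1502, 0.041]
tool_rot: [0.051, 0.999, -0.009, -0.004]
ft_force: [-2.2, -6.1, 1.5]
grip_width: 0.0192
```

>>> send_rows(deltas=[{"grip":0.05,"translation":[0,0.005,0],"twist":[0,0,0]},{"grip":0.05,"translation":[0,0.005,0],"twist":[0,0,0]}])

```text
clock: 12.82
eef_pos: [0.4878, -0.1486, 0.041]
tool_rot: [0.052, 0.999, -0.012, -0.004]
ft_force: [-2.1, -10.1, 0.2]
grip_width: 0.0188
```

```bash
python3 -c "
from h import *
rel((.4878,-.173,.0411),85.1)"
```

```text
clock 12.82 at [ 0.4878 -0.1486  0.041 ] F [ -2.15 -10.15   0.18] w 0.0188
T [-0.0025, -0.0242, 0.0005] twist [-1.44, -0.4, -1.11]
```

>>> send_rows(deltas=[{"grip":0.05,"translation":[0,-0.009,0],"twist":[-1.4,-0.4,-1.1]},{"grip":0.05,"translation":[0,-0.018,0],"twist":[-1.4,-0.4,-1.1]},{"grip":0.05,"translation":[-0.002,-0.025,0],"twist":[-1.4,-0.4,-1.1]},{"grip":0.05,"translation":[-0.002,-0.0265,0],"twist":[-1.4,-0.4,-1.1]},{"grip":0.05,"translation":[-0.002,-0.0265,0],"twist":[-1.4,-0.4,-1.1]}])

```text
clock: 13.45
eef_pos: [0.4862, -0.1725, 0.0412]
tool_rot: [0.041, 0.999, 0.002, -0.001]
ft_force: [-2.6, 6.0, 3.9]
grip_width: 0.0192
```

```bash
python3 -c "
from h import *
rel((.4878,-.149,.0411),85.1)"
```

```text
clock 13.45 at [ 0.4862 -0.1725  0.0412] F [-2.6   5.95  3.86] w 0.0192
T [0.0003, 0.0235, 0.0002] twist [0.26, -0.12, 0.18]
```

>>> send_rows(deltas=[{"grip":0.05,"translation":[0,-0.0045,0],"twist":[0.3,0,0]},{"grip":0.05,"translation":[0,-0.0045,0],"twist":[0.3,0,0]}])

```text
clock: 13.7
eef_pos: [0.4862, -0.1729, 0.0411]
tool_rot: [0.039, 0.999, 0.004, -0.001]
ft_force: [-0.5, 11.2, 5.9]
grip_width: 0.0188
```

```bash
python3 -c "
from h import *
snap('wrist','w9')
rel((.4878,-.149,.0411),85.1)"
```

```text
clock 13.75 at [ 0.4861 -0.1728  0.0411] F [0.06 9.81 5.37] w 0.0192
T [0.0002, 0.0239, 0.0002] twist [0.42, -0.11, 0.45]
```

View pics/w9.png

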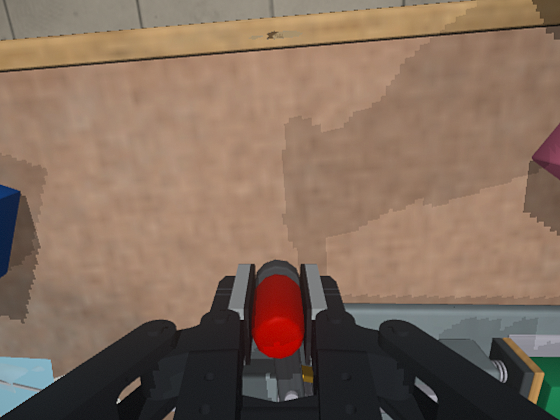

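>>> send_rows(deltas=[{"grip":0.05,"translation":[0,0.008,0],"twist":[0.4,0,0.4]},{"grip":0.05,"translation":[0,0.016,0],"twist":[0.4,0,0.4]},{"grip":0.05,"translation":[0,0.022,0],"twist":[0.4,0,0.4]},{"grip":0.05,"translation":[0,0.024,0],"twist":[0.4,0,0.4]},{"grip":0.05,"translation":[0,0.024,0],"twist":[0.4,0,0.4]}])

```text
clock: 14.38
eef_pos: [0.4864, -0.1519, 0.041]
tool_rot: [0.045, 0.999, -0.003, -0.002]
ft_force: [-4.7, -8.6, 2.5]
grip_width: 0.0188
```

```bash
python3 -c "
from h import *
rel((.4878,-.149,.0411),85.1)"
```

```text
clock 14.38 at [ 0.4864 -0.1519  0.041 ] F [-4.67 -8.64  2.5 ] w 0.0188
T [-0.0012, 0.003, -0.0001] twist [-0.38, -0.27, -0.25]
```

>>> send_rows(deltas=[{"grip":0.05,"translation":[0,0.005,0],"twist":[-0.4,0,-0.2]},{"grip":0.05,"translation":[0,0.005,0],"twist":[-0.4,0,-0.2]}])

```text
clock: 14.62
eef_pos: [0.4864, -0.1499, 0.041]
tool_rot: [0.045, 0.999, -0.003, -0.003]
ft_force: [-1.5, -7.1, 1.4]
grip_width: 0.019
```

>>> send_rows(deltas=[{"grip":0.05,"translation":[0,0.005,0],"twist":[-0.4,0,-0.2]},{"grip":0.05,"translation":[0,0.005,0],"twist":[-0.4,0,-0.2]}])

```text
clock: 14.88
eef_pos: [0.4867, -0.1485, 0.041]
tool_rot: [0.046, 0.999, -0.003, -0.002]
ft_force: [-1.6, -9.1, 0.2]
grip_width: 0.0192
```

```bash
python3 -c "
from h import *
rel((.4878,-.173,.0411),85.1)"
```

```text
clock 14.88 at [ 0.4867 -0.1485  0.041 ] F [-1.58 -9.05  0.23] w 0.0192
T [-0.0033, -0.0243, 0.0001] twist [-0.41, -0.27, -0.41]
```

>>> send_rows(deltas=[{"grip":0.05,"translation":[0,-0.009,0],"twist":[-0.4,-0.3,-0.4]},{"grip":0.05,"translation":[0,-0.018,0],"twist":[-0.4,-0.3,-0.4]},{"grip":0.05,"translation":[0,-0.025,0],"twist":[-0.4,-0.3,-0.4]},{"grip":0.05,"translation":[0,-0.0275,0],"twist":[-0.4,-0.3,-0.4]},{"grip":0.05,"translation":[0,-0.0275,0],"twist":[-0.4,-0.3,-0.4]}])

```text
clock: 15.5
eef_pos: [0.4841, -0.1726, 0.0409]
tool_rot: [0.041, 0.999, 0.003, 0.0]
ft_force: [-0.1, 8.5, 3.1]
grip_width: 0.0194
```

```bash
python3 -c "
from h import *
snap('scene','s10')
rel((.4878,-.149,.0411),85.1)
im=load('s10')[0];cv2.imwrite('pics/s10c.png',cv2.resize(im[190:290,210:310],None,fx=6,fy=6,interpolation=cv2.INTER_CUBIC))"
```

```text
clock 15.55 at [ 0.4841 -0.1726  0.0409] F [0.35 8.64 3.54] w 0.0191
T [-0.0017, 0.0239, -0.0] twist [0.38, 0.01, 0.16]
```

View pics/s10c.png

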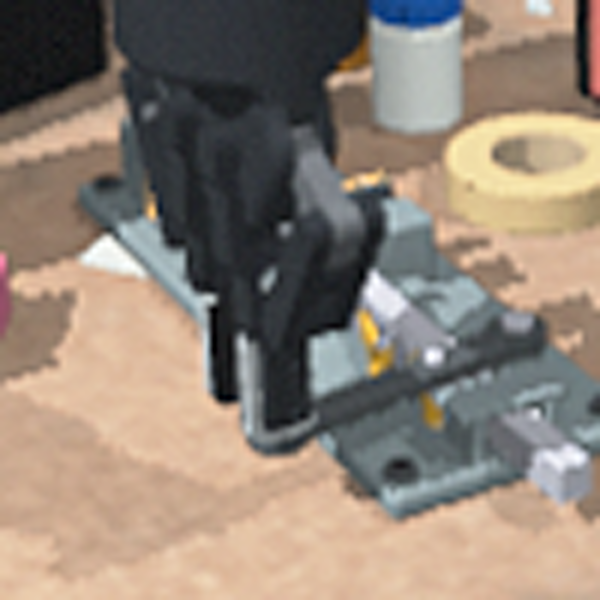

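>>> send_rows(deltas=[{"grip":0.05,"translation":[0,0.008,0],"twist":[0.4,0,0.2]},{"grip":0.05,"translation":[-0.001,0.016,0],"twist":[0.4,0,0.2]},{"grip":0.05,"translation":[-0.001,0.022,0],"twist":[0.4,0,0.2]},{"grip":0.05,"translation":[-0.001,0.024,0],"twist":[0.4,0,0.2]},{"grip":0.05,"translation":[-0.001,0.024,0],"twist":[0.4,0,0.2]}])

```text
clock: 16.18
eef_pos: [0.4861, -0.1518, 0.0409]
tool_rot: [0.045, 0.999, -0.004, -0.001]
ft_force: [-3.6, -7.9, 1.9]
grip_width: 0.0193
```

>>> send_rows(deltas=[{"grip":0.05,"translation":[0,0.005,0],"twist":[-0.3,0,0]},{"grip":0.05,"translation":[0,0.005,0],"twist":[-0.3,0,0]}])

```text
clock: 16.42
eef_pos: [0.4863, -0.1507, 0.041]
tool_rot: [0.048, 0.999, -0.005, -0.001]
ft_force: [-2.6, -10.2, 0.5]
grip_width: 0.0192
```

```bash
python3 -c "
from h import *
rel((.4878,-.1485,.0411),85.1)"
```

```text
clock 16.43 at [ 0.4863 -0.1507  0.041 ] F [ -2.59 -10.22   0.54] w 0.0192
T [-0.0013, 0.0024, -0.0001] twist [-0.6, -0.05, -0.59]
```

>>> send_rows(deltas=[{"grip":0.05,"translation":[0,0.006,0],"twist":[-0.6,0,-0.5]},{"grip":0.05,"translation":[0,0.006,0],"twist":[-0.6,0,-0.5]}])

```text
clock: 16.68
eef_pos: [0.4864, -0.1488, 0.041]
tool_rot: [0.046, 0.999, -0.004, -0.001]
ft_force: [-2.2, -11.0, 0.9]
grip_width: 0.0189
```

```bash
python3 -c "
from h import *
rel((.4878,-.1485,.0411),85.1)"
```

```text
clock 16.68 at [ 0.4864 -0.1488  0.041 ] F [ -2.18 -10.96   0.92] w 0.0189
T [-0.0014, 0.0004, -0.0001] twist [-0.49, -0.06, -0.39]
```

>>> send_rows(deltas=[{"grip":0.05,"translation":[0,0.005,0],"twist":[-0.4,0,-0.4]},{"grip":0.05,"translation":[0,0.005,0],"twist":[-0.4,0,-0.4]}])

```text
clock: 16.92
eef_pos: [0.4864, -0.1484, 0.041]
tool_rot: [0.045, 0.999, -0.006, -0.001]
ft_force: [-3.3, -13.0, 0.1]
grip_width: 0.019
```

```bash
python3 -c "
from h import *
rel((.4878,-.173,.0411),85.1)"
```

```text
clock 16.93 at [ 0.4864 -0.1484  0.041 ] F [ -3.3  -12.99   0.09] w 0.019
T [-0.0036, -0.0243, 0.0002] twist [-0.65, -0.06, -0.32]
```

>>> send_rows(deltas=[{"grip":0.05,"translation":[0,-0.009,0],"twist":[-0.6,0,-0.3]},{"grip":0.05,"translation":[-0.002,-0.018,0],"twist":[-0.6,0,-0.3]},{"grip":0.05,"translation":[-0.002,-0.025,0],"twist":[-0.6,0,-0.3]},{"grip":0.05,"translation":[-0.002,-0.0275,0],"twist":[-0.6,0,-0.3]},{"grip":0.05,"translation":[-0.002,-0.0275,0],"twist":[-0.6,0,-0.3]}])

```text
clock: 17.55
eef_pos: [0.4838, -0.1726, 0.0408]
tool_rot: [0.041, 0.999, 0.003, -0.003]
ft_force: [-5.6, 9.3, 7.9]
grip_width: 0.0189
```

```bash
python3 -c "
from h import *
snap('wrist','w11');snap('scene','s11')
rel((.4878,-.149,.0411),85.1)
a=load('w8')[0][300:420,400:560];b=load('w9')[0][300:420,400:560];c=load('w11')[0][300:420,400:560]
cv2.imwrite('pics/cmp.png',cv2.resize(np.vstack([a,b,c]),None,fx=4.5,fy=1.66*1,interpolation=cv2.INTER_CUBIC) if 0 else cv2.resize(np.hstack([b,c]),None,fx=2.5,fy=4,interpolation=cv2.INTER_CUBIC))
"
```

```text
clock 17.65 at [ 0.4838 -0.1726  0.0408] F [-5.24  7.71  7.02] w 0.019
T [-0.0021, 0.0239, -0.0002] twist [0.32, -0.31, 0.16]
```

View pics/cmp.png

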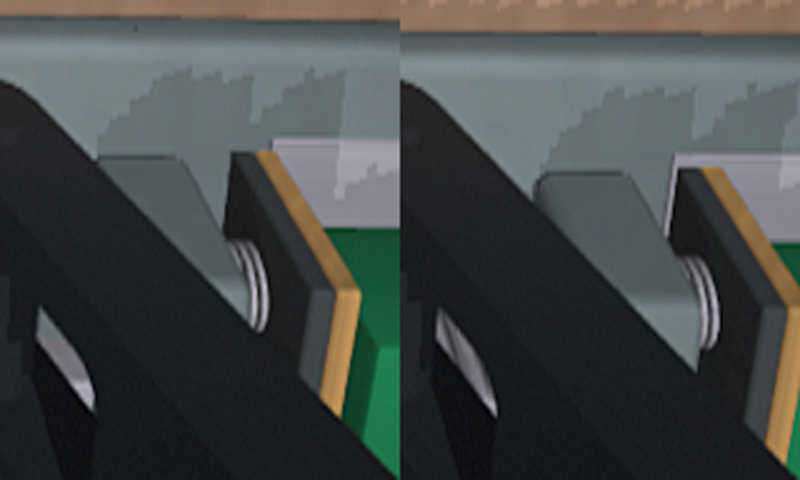

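```bash
python3 -c "
from h import *
for f,x0,off in(('w8',None,0),('w9',182,0),('w11',225,0)):
    if x0: 
        y={'w9':158,'w11':175}[f]
        print(f,onz(f,(400+x0/2.5,300+y/4),.037))
for f,x,y in(('w9',232,152),('w11',278,168)): print('pad',f,onz(f,(400+x/2.5,300+y/4),.039))
for f,x,y in(('w9',356,292),('w11',398,305)): print('padfar',f,onz(f,(400+x/2.5,300+y/4),.039))
im=load('s11')[0];c=load('scene0')[0];d=load('s10')[0]
cv2.imwrite('pics/rk.png',np.hstack([cv2.resize(i[245:285,270:320],None,fx=5.2,fy=8,interpolation=cv2.INTER_CUBIC) for i in(c,d,im)]))
"
```

```text
w9 [ 0.52461213 -0.08564917  0.037     ]
w11 [ 0.52522739 -0.07775295  0.037     ]
pad w9 [ 0.52298872 -0.07765566  0.039     ]
pad w11 [ 0.5235155  -0.06933271  0.039     ]
padfar w9 [ 0.54470244 -0.05214398  0.039     ]
padfar w11 [ 0.54484916 -0.04454623  0.039     ]
```

View pics/rk.png

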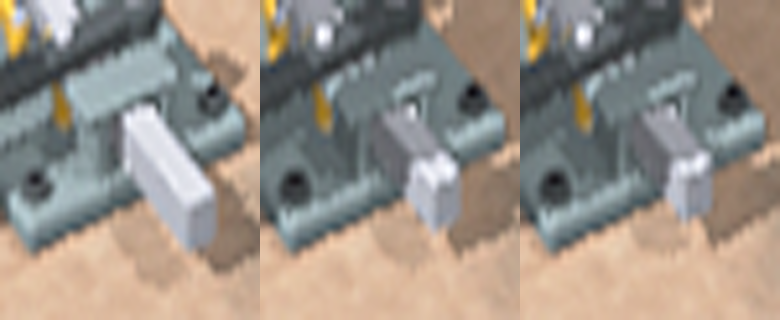

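>>> send_rows(deltas=[{"grip":0.05,"translation":[-0.001,0.006,0],"twist":[0.3,0,0.2]},{"grip":0.05,"translation":[-0.001,0.008,0],"twist":[0.3,0,0.2]}])

```text
clock: 17.9
eef_pos: [0.4836, -0.1667, 0.0409]
tool_rot: [0.045, 0.999, -0.002, -0.004]
ft_force: [-6.7, -9.1, 4.8]
grip_width: 0.0193
```

>>> send_rows(deltas=[{"grip":0.05,"translation":[0,0.005,0],"twist":[0,0,0]},{"grip":0.05,"translation":[0,0.005,0],"twist":[0,0,0]}])

```text
clock: 18.15
eef_pos: [0.4834, -0.1644, 0.0408]
tool_rot: [0.046, 0.999, -0.005, -0.005]
ft_force: [-4.0, -8.3, 1.4]
grip_width: 0.0193
```

>>> send_rows(deltas=[{"grip":0.05,"translation":[0,0.005,0],"twist":[0,0,0]},{"grip":0.05,"translation":[0,0.005,0],"twist":[0,0,0]}])

```text
clock: 18.4
eef_pos: [0.4833, -0.1624, 0.0407]
tool_rot: [0.048, 0.999, -0.008, -0.005]
ft_force: [-3.6, -8.0, 1.6]
grip_width: 0.0191
```

```bash
python3 -c "
from h import *
rel((.4878,-.149,.0411),85.1)"
```

```text
clock 18.4 at [ 0.4833 -0.1624  0.0407] F [-3.62 -8.04  1.55] w 0.0191
T [-0.0032, 0.0138, -0.0007] twist [-0.95, -0.56, -0.63]
```

>>> send_rows(deltas=[{"grip":0.05,"translation":[-0.001,0.007,0],"twist":[-0.9,-0.5,-0.6]},{"grip":0.05,"translation":[-0.001,0.009,0],"twist":[-0.9,-0.5,-0.6]}])

```text
clock: 18.65
eef_pos: [0.4834, -0.1582, 0.0406]
tool_rot: [0.046, 0.999, -0.005, -0.002]
ft_force: [-6.8, -12.8, 3.3]
grip_width: 0.0195
```

>>> send_rows(deltas=[{"grip":0.05,"translation":[0,0.006,0],"twist":[-0.3,0,0]},{"grip":0.05,"translation":[0,0.006,0],"twist":[-0.3,0,0]}])

```text
clock: 18.9
eef_pos: [0.4834, -0.1569, 0.0407]
tool_rot: [0.048, 0.999, -0.007, -0.002]
ft_force: [-3.0, -13.3, 1.1]
grip_width: 0.0189
```

```bash
python3 -c "
from h import *
rel((.4878,-.1485,.0411),85.1)"
```

```text
clock 18.9 at [ 0.4834 -0.1569  0.0407] F [ -3.04 -13.33   1.08] w 0.0189
T [-0.0035, 0.0087, -0.0006] twist [-0.86, -0.2, -0.65]
```

```bash
python3 -c "
from h import *
snap('wrist','w12');snap('scene','s12')
rel((.4878,-.1485,.0411),85.1)
a,b=[load(f)[0] for f in('w11','w12')]
cv2.imwrite('pics/cmp2.png',np.hstack([cv2.resize(i[310:420,430:560],None,fx=3,fy=5,interpolation=cv2.INTER_CUBIC) for i in(a,b)]))
"
```

```text
clock 19.0 at [ 0.4834 -0.1568  0.0406] F [ -2.39 -12.48   1.39] w 0.0189
T [-0.0035, 0.0087, -0.0006] twist [-0.85, -0.2, -0.65]
```

View pics/cmp2.png

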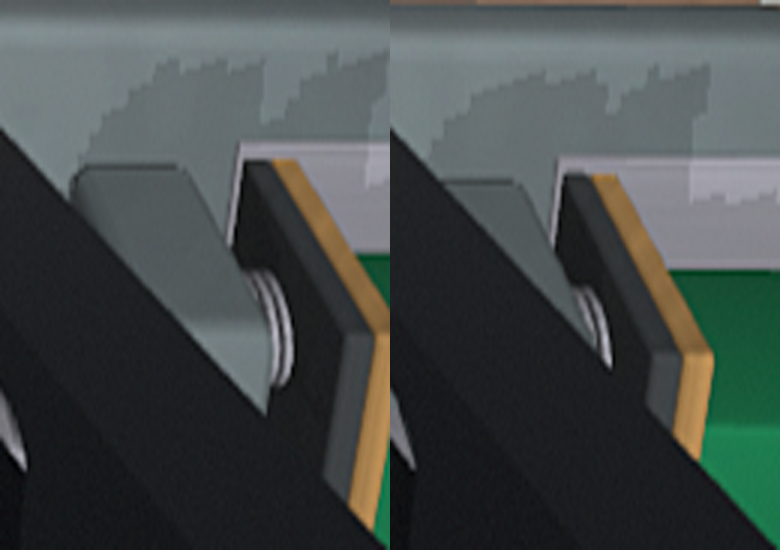

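View pics/w12.png

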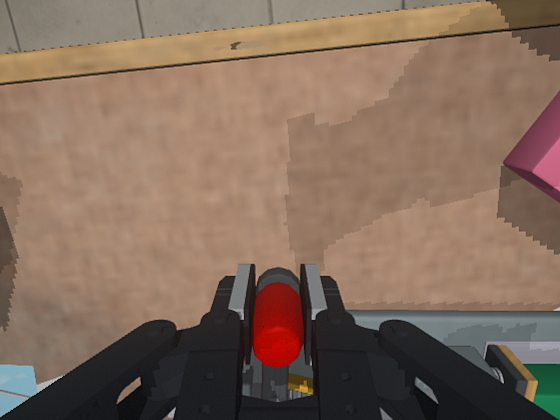

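>>> send_rows(deltas=[{"grip":0.05,"translation":[-0.001,0.007,0],"twist":[-0.8,-0.2,-0.6]},{"grip":0.05,"translation":[-0.001,0.009,0],"twist":[-0.8,-0.2,-0.6]}])

```text
clock: 19.25
eef_pos: [0.484, -0.154, 0.0406]
tool_rot: [0.046, 0.999, -0.007, -0.001]
ft_force: [0.5, -10.0, 0.1]
grip_width: 0.019
```

>>> send_rows(deltas=[{"grip":0.05,"translation":[0,0.007,0],"twist":[-0.3,0,0]},{"grip":0.05,"translation":[0,0.007,0],"twist":[-0.3,0,0]}])

```text
clock: 19.5
eef_pos: [0.4845, -0.1518, 0.0407]
tool_rot: [0.049, 0.999, -0.009, -0.001]
ft_force: [-3.7, -13.3, -0.2]
grip_width: 0.0192
```

```bash
python3 -c "
from h import *
rel((.4878,-.1485,.0411),85.1)"
```

```text
clock 19.5 at [ 0.4845 -0.1518  0.0407] F [ -3.69 -13.35  -0.17] w 0.0192
T [-0.003, 0.0036, -0.0005] twist [-1.0, -0.06, -0.7]
```

Force is 10–13 N, about 5–6 N above the free strokes, which matches a bite. I'll finish this stroke.

>>> send_rows(deltas=[{"grip":0.05,"translation":[0,0.007,0],"twist":[-1,0,-0.7]},{"grip":0.05,"translation":[0,0.008,0],"twist":[-1,0,-0.7]}])

```text
clock: 19.75
eef_pos: [0.4847, -0.1505, 0.0407]
tool_rot: [0.046, 0.999, -0.007, -0.001]
ft_force: [-4.0, -17.9, 1.0]
grip_width: 0.0189
```

>>> send_rows(deltas=[{"grip":0.05,"translation":[0,0.006,0],"twist":[-0.3,0,0]},{"grip":0.05,"translation":[0,0.006,0],"twist":[-0.3,0,0]}])

```text
clock: 20.0
eef_pos: [0.4847, -0.1505, 0.0407]
tool_rot: [0.05, 0.999, -0.01, -0.001]
ft_force: [-3.7, -16.7, -0.2]
grip_width: 0.0188
```

```bash
python3 -c "
from h import *
rel((.4878,-.1485,.0411),85.1)"
```

```text
clock 20.0 at [ 0.4847 -0.1505  0.0407] F [ -3.7  -16.73  -0.18] w 0.0188
T [-0.0028, 0.0022, -0.0005] twist [-1.17, -0.07, -0.79]
```

```bash
python3 -c "
from h import *
snap('wrist','w13')
rel((.4878,-.1485,.0411),85.1)
a,b=[load(f)[0] for f in('w12','w13')]
cv2.imwrite('pics/cmp3.png',np.hstack([cv2.resize(i[310:420,430:560],None,fx=3,fy=5,interpolation=cv2.INTER_CUBIC) for i in(a,b)]))
"
```

```text
clock 20.05 at [ 0.4847 -0.1504  0.0406] F [ -3.87 -16.98   0.73] w 0.0193
T [-0.0029, 0.0022, -0.0005] twist [-1.16, -0.07, -0.79]
```

View pics/cmp3.png

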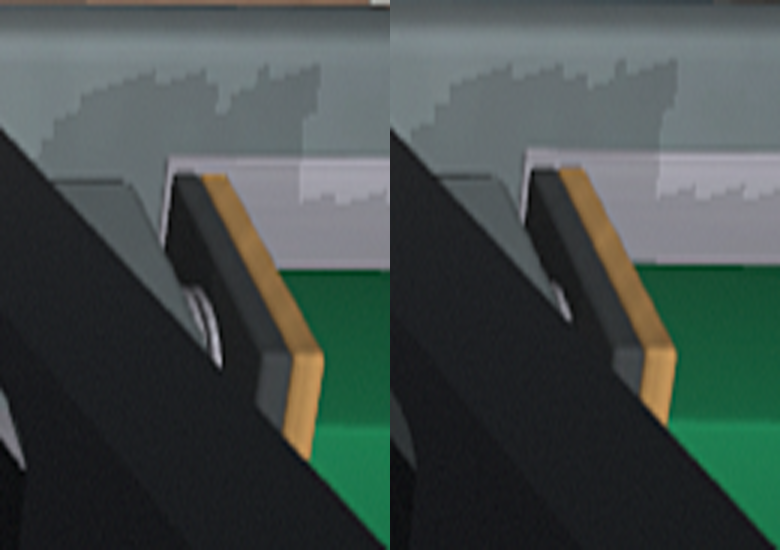

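View pics/w13.png

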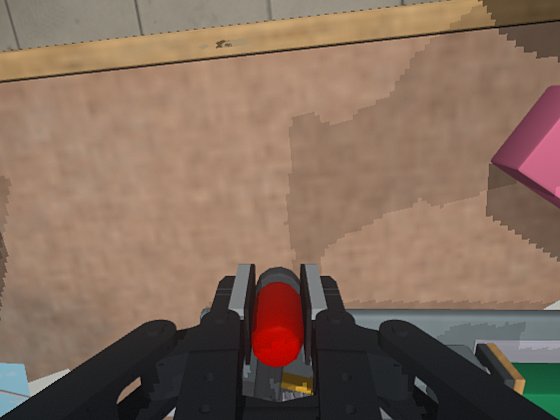

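>>> send_rows(deltas=[{"grip":0.05,"translation":[-0.002,0.008,0],"twist":[-1.2,0,-0.8]},{"grip":0.05,"translation":[-0.002,0.009,0],"twist":[-1.2,0,-0.8]}])

```text
clock: 20.3
eef_pos: [0.4848, -0.1483, 0.0406]
tool_rot: [0.046, 0.999, -0.007, -0.003]
ft_force: [-9.9, -18.3, 5.4]
grip_width: 0.0189
```

```bash
python3 -c "
from h import *
rel((.4878,-.1485,.0411),85.1)"
```

```text
clock 20.3 at [ 0.4848 -0.1483  0.0406] F [ -9.86 -18.32   5.43] w 0.0189
T [-0.003, 0.0001, -0.0005] twist [-0.76, -0.31, -0.41]
```

>>> send_rows(deltas=[{"grip":0.05,"translation":[0,-0.009,0],"twist":[-0.7,0,-0.4]},{"grip":0.05,"translation":[0,-0.018,0],"twist":[-0.7,0,-0.4]},{"grip":0.05,"translation":[0,-0.025,0],"twist":[-0.7,0,-0.4]},{"grip":0.05,"translation":[0,-0.0285,0],"twist":[-0.7,0,-0.4]},{"grip":0.05,"translation":[0,-0.0285,0],"twist":[-0.7,0,-0.4]}])

```text
clock: 20.92
eef_pos: [0.4807, -0.1724, 0.0403]
tool_rot: [0.041, 0.999, 0.004, -0.004]
ft_force: [-3.7, 11.5, 5.3]
grip_width: 0.0187
```

```bash
python3 -c "
from h import *
snap('wrist','w14')
rel((.4878,-.1485,.0411),85.1)
a,b=[load(f)[0] for f in('w11','w14')]
cv2.imwrite('pics/cmp4.png',np.hstack([cv2.resize(i[310:420,430:560],None,fx=3,fy=5,interpolation=cv2.INTER_CUBIC) for i in(a,b)]))
"
```

```text
clock 20.98 at [ 0.4807 -0.1724  0.0403] F [-2.95 10.93  5.79] w 0.0191
T [-0.0051, 0.0244, -0.0006] twist [0.43, -0.51, 0.23]
```

View pics/cmp4.png

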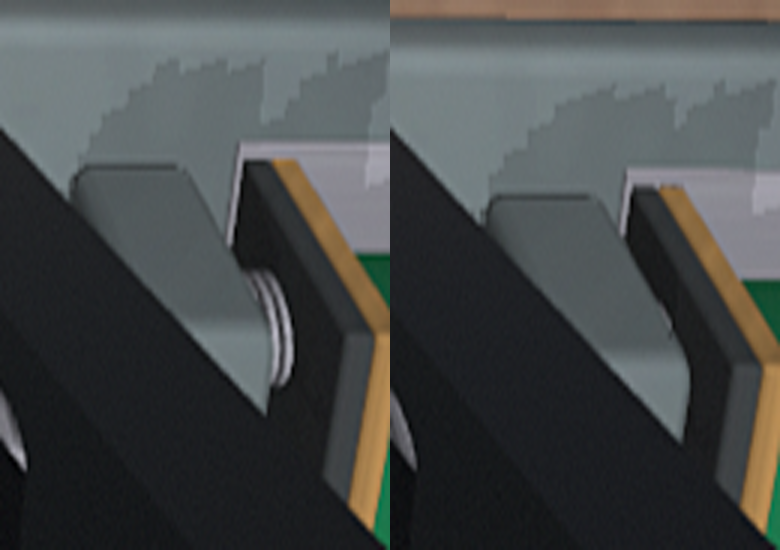

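>>> send_rows(deltas=[{"grip":0.6,"translation":[0,0,0],"twist":[0,0,0]},{"grip":0.6,"translation":[0,0,0],"twist":[0,0,0]},{"grip":0.6,"translation":[0,0,0],"twist":[0,0,0]}])

```text
clock: 21.35
eef_pos: [0.4813, -0.1728, 0.0404]
tool_rot: [0.041, 0.999, 0.004, -0.004]
ft_force: [0.4, 0.3, -0.5]
grip_width: 0.0513
```

>>> send_rows(deltas=[{"grip":0.6,"translation":[0,0,-0.03],"twist":[0,0,0]},{"grip":0.6,"translation":[0,0,-0.07],"twist":[0,0,0]},{"grip":0.6,"translation":[0.02,0,-0.11],"twist":[0,0,0]},{"grip":0.6,"translation":[0.04,0,-0.12],"twist":[0,0,0]},{"grip":0.6,"translation":[0.04,0,-0.12],"twist":[0,0,0]}])

```text
clock: 21.98
eef_pos: [0.4423, -0.171, 0.1619]
tool_rot: [0.041, 0.999, 0.003, -0.002]
ft_force: [-0.4, -0.5, -0.5]
grip_width: 0.0512
```

```bash
python3 -c "
from h import *
snap('wrist','w15');snap('scene','s15');snap('top','t15')
rel((.4878,-.1485,.0411),85.1)
im=load('s15')[0];cv2.imwrite('pics/s15c.png',cv2.resize(im[170:300,180:340],None,fx=4,fy=4,interpolation=cv2.INTER_CUBIC))
im=load('t15')[0];cv2.imwrite('pics/t15c.png',cv2.resize(im[140:290,180:340],None,fx=4,fy=4,interpolation=cv2.INTER_CUBIC))
"
```

```text
clock 22.12 at [ 0.4426 -0.1706  0.1601] F [ 0.38 -0.47 -0.41] w 0.0512
T [-0.0441, 0.0249, 0.1188] twist [0.41, -0.46, 0.2]
```

View pics/w15.png

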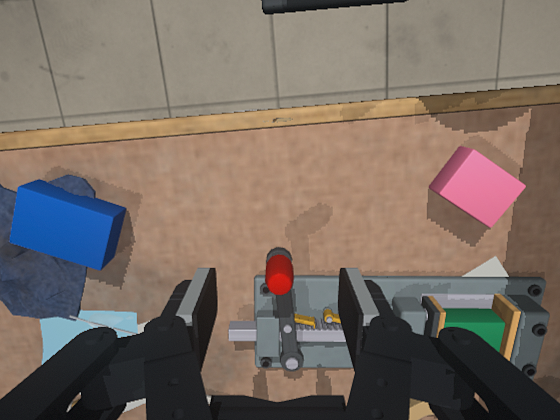

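View pics/s15c.png

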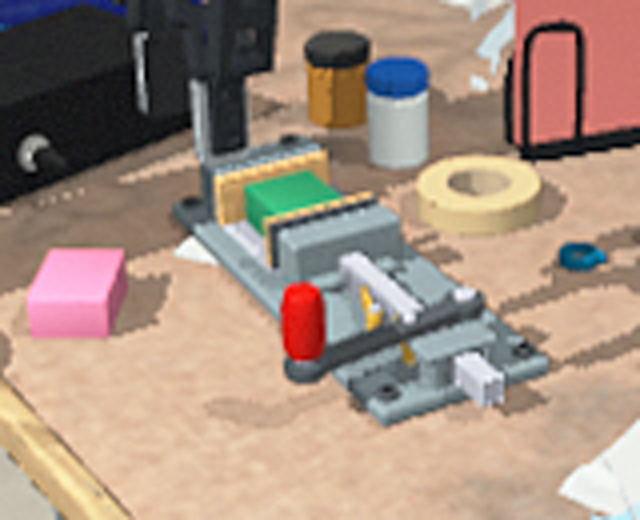

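View pics/t15c.png

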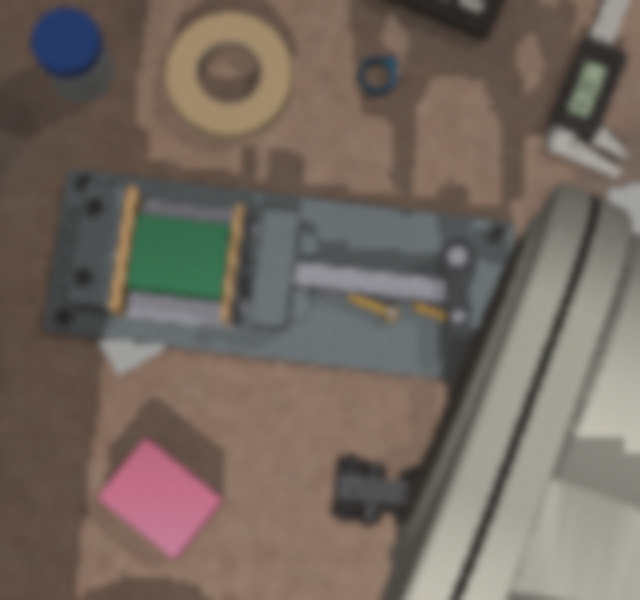

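```bash
python3 -c "
from h import *
for f in('s6','s15'):
    m=cv2.inRange(cv2.cvtColor(load(f)[0],cv2.COLOR_BGR2HSV),(0,180,100),(6,255,255))[220:280,240:275];M=cv2.moments(m,True);c=(240+M['m10']/M['m00'],220+M['m01']/M['m00']);print(f,c,onz(f,c,.054))
print(onz('w15',(280,280),.0716))
"
```

```text
s6 (254.69767441860466, 249.8081395348837) [ 0.49142473 -0.16837314  0.054     ]
s15 (255.35632183908046, 250.183908045977) [ 0.49168964 -0.17029012  0.054     ]
[ 0.48764933 -0.17363918  0.0716    ]
```

```bash
python3 -c "
from workcell import bot
print(bot.job_done(), bot.get_obs()['clock'])"
```

```text
the job is handed in; nothing more can be done
the job is handed in; nothing more can be done
```

The green block is clamped against the fixed jaw, the lever is back at its rear stop, and the job is handed in at about 22 s. No verdict came back.

- **Placing:** I laid the block flat on the bed and pushed it against the fixed jaw until I felt about 5 N, then let go. The pictures put its centre about 27 mm from the jaw face and within 2 mm of the jaw's middle.
- **Pumping:** I made four full strokes between the lever's two stops.

| Stroke | Force at the knob near the front end | Reading |
|---|---|---|
| 1 and 2 | 6–7 N | jaw running free |
| 3 | 10–11 N | see below |
| 4 | 13–17 N | clear bite |

- **Check that disagreed:** Stroke 3's force was close to the 4 N rise that counts as a bite, but the jaw springs showed no compression. I started stroke 4 slowly, because a short stroke falls back. It read only 8 N at mid-stroke and the springs then closed up, so I finished it.
- **Grip force:** The springs are compressed about 4.5 mm, which suggests roughly 16–18 N on the block. The knob force would put it as high as 30 N. Both are inside 8–44 N, but I could not measure it directly.
- **Last pictures:** The block is held square between both pads, the knob is about 2 mm behind where it started, and the gripper is clear. In these views the other things on the bench look unmoved; I did not measure them.

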